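Run-down check of a golf-trolley wheel

TASK

Check the bearing of the golf-trolley wheel on the blue service stand: gently set it spinning by pushing it with the closed fingers, either way round, to a good quarter turn a second (about 1.8 rad/s, never as fast as half a turn a second), then let go of it. While it coasts freely and is still clearly turning, follow its orange reflector with the fingertips a few centimetres above it, staying within 3 cm of its centre sideways and not touching the wheel, for at least five seconds without a break. Finish with the hand clear of the wheel and the wheel standing still - it may run down by itself - and leave everything else on the bench alone.

Things in the scene. Friction and masses are not known exactly. Their poses are not given: they have to be found in the camera images.
- wheel (a joint): Turn of the wheel about its upright axle, rad, anticlockwise from above positive; no stops, not wrapped, starts in -3 to 3. Nominal mass 0.9 kg, inertia about the axle 0.0112 kg m2 (true: 0.75 to 1.35 times). Bearing friction 0.0015 N m plus 0.0002 N m per rad/s: left alone from 1.8 rad/s it loses some 0.1 to 0.25 rad/s each second and stops by itself.
- axle (a point): The wheel's fixed centre: on the axle at the wheel's mid-plane, 120 mm above the bench. The wheel lies flat: black tyre, outer radius 145 mm, from 18 mm below to 18 above this point; grey rim inside it from radius 104 mm; hub of radius 26 mm up to 23 mm above; the steel axle end, radius 8 mm, up to 34 mm above.
- spoke (a point): Point on the middle line of one bare spoke, mid-thickness, 64 mm from the axle. x axis outwards along the spoke, z up. Three spokes 120 degrees apart, 22 mm wide, 16 mm thick, from hub to rim. The windows between them are open right through, free for 90 mm below; closed fingers (about 30 x 20 mm) fit in at radius 64 mm and can push a spoke's side.
- reflector (a point): Centre of the top face of the round orange reflector, 36 mm across, clipped on top of one spoke, 92 mm from the axle and 22 mm above the mid-plane. x axis outwards along that spoke, z up; the bare spokes lie 120 degrees to either side. When following, keep the tool point (TCP, between the finger pads) 25 to 100 mm above this point.
- stand: Blue service stand, fixed to the bench: base plate 200 x 200 x 12 mm, steel column 40 mm thick. Origin: centre of its underside, below the axle. It turns from start to start.
- spare_wheel: Bystander: a second such wheel, without reflector, lying on the bench on the right side. Origin: centre of its underside; 46 mm high at the hub.
- wrench: Bystander: steel wrench lying on the bench on the left.
- screwdriver: Bystander: screwdriver lying on the bench to the right, beyond the stand.
- grease_jar: Bystander: jar with yellow cap, 72 mm across, 75 mm high, on the left. Origin: centre of its underside.

How it is judged:
By the outcome, as a careful person would: the job done as asked, in the order asked, and still so for the second after the job is handed in, with the robot touching nothing.
It also fails if it takes over 72 s, if anything falls off the work surface, if the arm or the gripper's body presses on something with over 40 N, if the wrist force passes 120 N, or if a joint passes its speed limit or range.

ROBOT

A 7-joint arm with a two-finger parallel gripper is mounted at the origin on the work surface. World frame = base frame: x ahead of the robot, y to its left, z up, the work surface at z = 0. Lengths are in m, angles in degrees, forces in N, time in s.
With the tool pointing down it reaches from about 0.425 to 0.875 m from the base axis. Payload 4.7 kg.
Tool frame: the origin (TCP) lies between the finger pads, 19 mm behind the fingertips; this is the grasp point; y points along the fingers, x is the direction in which the jaws open and shut, and the axes are right-handed (so a half turn about y gives the same grasp; the last joint's range is limited). The gripper opens to 87 mm and grips with 3 to 60 N. Pads are 19 mm wide; open, the fingers measure 117 mm over their backs; the gripper's body (75 mm by 190 mm) begins 51 mm behind the grasp point.
Start: joints at [66.583, 18.392, -4.016, 83.108, 1.295, 78.541, -3.26], TCP at [0.267, -0.593, 0.241] pointing down, gripper open.
Joint ranges: [-163.93, 163.93], [-17.29, 119.83], [-79.2, 71.16], [3.27, 140.29], [-89.18, 269.18], [5.43, 117.66], [-154.24, 154.24]. Speed limits (degrees/s): [147.25, 147.25, 180, 180, 180, 180, 180].

INTERFACE

Orientations are given as a 3x3 rotation matrix whose columns are the frame's x, y, z axes.
In Python, from workcell import robot gives the robot as it stands.
- The arm moves only by the tool apply_moves, never from a script. Its argument "commands" is a list that holds one entry, the list of rows, each a list of 6 numbers: the shift along the world's x, y, z normalised to -1 to 1, where 1 is 80 cm, then the turn, a rotation vector about the world's x, y, z normalised to -1 to 1, where 1 is 120 degrees. A call has 1 to 10 rows; each row shifts and turns the commanded pose from where the row before left it; what a row does not reach is not made up. A row lasts 1/12 s, in which the tool goes at most 41.7 mm and 7.16 degrees, less where a joint would pass 70% of its speed; a pose out of reach is approached as far as the arm can. A call with a number of a shift or a turn outside -1 to 1 is refused whole. A call with a gripper value outside its range is refused whole. "fingers" is the gripper's target within -1 to 1 (shut at 1, half-way at 0, fully open at -1), set as the call begins (left out, the last holds). The fingers move at their own pace and stop on an object; "grip_force" is the grip in N (left out, the last holds). Time passes only in rows, so rows that do not move let the fingers close. It gives the time, the measured TCP pose, the force and the opening at its end, in the units of the state.
- robot.sense(): the state, without advancing time (a new reading comes with each control period).
- robot.capture(name): name is "scene" or "top" or "wrist"; returns the picture (420x560x3 uint8, red, green, blue); there is no depth.
- robot.camera_params(name): a dict with "fx", "fy", "cx", "cy" (pixels), "rvec" (rotation vector, rad) and "tvec" (3), from world to camera coordinates, as OpenCV has them. Camera axes: x right, y down, z forward; pixel columns grow to the right and rows downward; lengths in m; the calibration is good to about 2 mm. A picture is of the moment at which its call begins: read the wrist's pose just before it. camera_params takes no time and is no camera call; for the wrist camera it gives the pose at the moment of the call.
- robot.hand_in(): hands the job in, once; it reports no verdict.
The state is a dict: "t": time; "q": joint angles; "qvel": joint speeds; "joint_torque": joint torques, N m; "ee_pos": TCP position; "tcp_rot": TCP orientation; "ft_force": force on the tool from outside, world axes, zero at the start; "torque": the same for the moment, N m; "gripper_width": finger opening in m.
Only numpy, scipy, OpenCV 4.12 (cv2) and the standard library are available. Lean on these libraries where they do the work, as an engineer would, in place of code of your own. Each camera call takes 0.05 s, during which the arm holds its last target. There are 200 camera calls.

## Working session

There is one attempt and no reset: what is moved stays moved. The work goes in short steps, Python scripts to look and compute and a tool call to move; the robot and the scene stay as the last step left them, time stands still between calls to the robot, and variables do not carry over. Pictures are saved under pics/ and viewed, about 8 in all and at most 12, crops included, and the job is handed in when it is done.

Besides the shell and the picture viewer there is one more tool, called after "Request:" as a command line: name --argument value ..., lists and objects as JSON in quotes. apply_moves: Moves the arm, as the interface text tells. Scaled input: -1 to 1 covers 80 cm each way for a shift and 120 degrees each way for a turn. Its arguments: {"type":"object","properties":{"commands":{"type":"array","items":{"type":"array","items":{"type":"array","items":{"type":"number"}}}},"fingers":{"type":"number"},"grip_force":{"type":"number"}},"required":["commands"]}

```bash
ls; mkdir -p pics
python3 - <<'E'
from workcell import robot
import cv2,numpy as np
print(robot.sense())
for n in("scene","top"):
    im=robot.capture(n); cv2.imwrite(f"pics/{n}0.png",im[:,:,::-1]); print(n,robot.camera_params(n))
a=cv2.imread("pics/scene0.png");b=cv2.imread("pics/top0.png")
E
```

```text
pics
{'t': 0.0, 'q': array([66.58334393, 18.43836242, -4.01282555, 83.17461877,  1.29605729,
       78.53952796, -3.25859116]), 'qvel': array([-0.11575593, -0.032822  , -0.0433342 , -0.06857566, -0.09703537,
       -0.1059651 , -0.04249427]), 'joint_torque': array([ 4.92234194e-04, -4.91289997e+01, -4.03542425e-01, -3.12525916e+01,
       -6.38807681e-02,  4.39524197e-02,  1.84379073e-04]), 'ee_pos': array([ 0.26641848, -0.59233551,  0.24017149]), 'tcp_rot': array([[ 4.10327336e-01, -8.88424583e-04,  9.11937875e-01],
       [-9.11936388e-01,  1.65232931e-03,  4.10328277e-01],
       [-1.87136740e-03, -9.99998240e-01, -1.32190822e-04]]), 'ft_force': array([-0.23539089,  0.62465561, -0.52792023]), 'torque': array([ 0.01535976, -0.02942602,  0.00891866]), 'gripper_width': 0.08710432657040523}
scene {'fx': 527.8950874473021, 'fy': 527.8950874473021, 'cx': 276.52237255256466, 'cy': 207.838617258391, 'rvec': array([ 2.13623799,  0.97498383, -0.42030296]), 'tvec': array([-0.31798145, -0.21285223,  2.25509827])}
top {'fx': 496.8435214820292, 'fy': 496.8435214820292, 'cx': 274.8412509050854, 'cy': 215.24008294897345, 'rvec': array([ 2.17929463, -2.17053247,  0.10662126]), 'tvec': array([-0.05088646,  0.55893918,  1.5761323 ])}
```

View pics/top0.png

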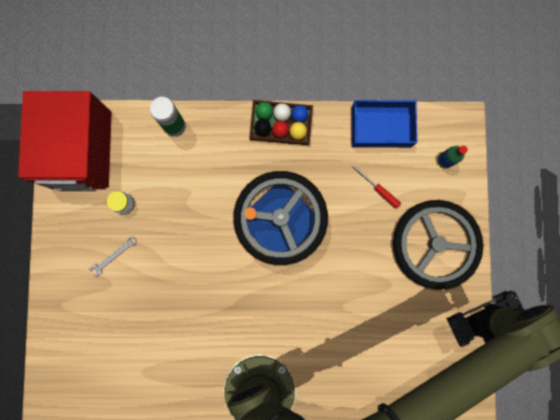

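View pics/scene0.png

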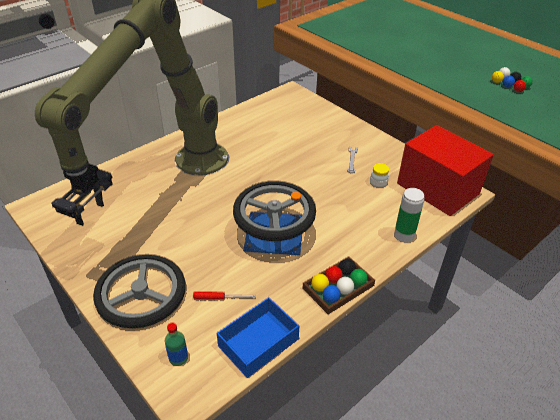

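The top view shows the stand wheel's hub at about (281,217) and the orange reflector at (250,213). The bare spokes point towards (300,190) and (290,250). The scene view agrees, with the hub at (274,205) and the reflector at (296,196).

```bash
cat > h.py <<'E'
from workcell import robot
import cv2,numpy as np
def cam(n):
    p=robot.camera_params(n);K=np.array([[p['fx'],0,p['cx']],[0,p['fy'],p['cy']],[0,0,1]])
    return K,cv2.Rodrigues(np.array(p['rvec']))[0],np.array(p['tvec'])
def back(c,uv,z):
    K,R,t=c; d=R.T@np.linalg.solve(K,[uv[0],uv[1],1]); o=-R.T@t
    return o+d*(z-o[2])/d[2]
def proj(c,X):
    K,R,t=c; x=(K@(R@np.atleast_2d(X).T+t[:,None])).T; return x[:,:2]/x[:,2:]
def orange(im,c,C=None):
    """largest orange blob within the wheel -> (world xy at z=.142, area)"""
    h=cv2.cvtColor(im,cv2.COLOR_RGB2HSV)
    m=cv2.inRange(h,(5,190,130),(14,255,255))
    if C is not None:
        k=np.zeros_like(m); a=np.linspace(0,2*np.pi,60)
        P=np.c_[C[0]+.12*np.cos(a),C[1]+.12*np.sin(a),np.full(60,.142)]
        cv2.fillPoly(k,[proj(c,P).astype(np.int32)],255); m&=k
    n,_,s,ce=cv2.connectedComponentsWithStats(m)
    if n<2: return None,0
    i=1+s[1:,4].argmax(); return back(c,ce[i],.142)[:2],s[i,4]
E
python3 - <<'E'
from h import *
for n,roi in(("top",(220,160,340,275)),("scene",(225,170,325,250))):
    im=cv2.imread(f"pics/{n}0.png")[:,:,::-1].copy();c=cam(n);print(n,"campos",-c[1].T@c[2])
    x0,y0,x1,y1=roi
    m=(im.max(2)<55).astype(np.uint8)*255; k=np.zeros_like(m);k[y0:y1,x0:x1]=m[y0:y1,x0:x1]
    cs=max(cv2.findContours(k,cv2.RETR_EXTERNAL,cv2.CHAIN_APPROX_NONE)[0],key=cv2.contourArea)
    e=cv2.fitEllipse(cs);print(e)
    pts=np.array([back(c,p[0],.12)[:2] for p in cs]); (cx,cy),r=cv2.minEnclosingCircle(pts.astype(np.float32))
    A=np.c_[2*pts,np.ones(len(pts))];s=np.linalg.lstsq(A,(pts**2).sum(1),rcond=None)[0]
    C=s[:2];print("C",C,"r",np.sqrt(s[2]+C@C),"enc",cx,cy,r)
    p,a=orange(im,c,C);print("refl",p,a,"r",np.linalg.norm(p-C),"th",np.degrees(np.arctan2(*(p-C)[::-1])))
E
```

```text
top campos [ 0.40836756 -0.04292025  1.62190914]
((280.185302734375, 217.67042541503906), (91.78434753417969, 92.15690612792969), 106.56336975097656)
C [ 0.54417928 -0.06459287] r 0.1398494325807902 enc 0.5440311431884766 -0.06463255733251572 0.14183597266674042
refl [0.55760958 0.03514836] 1 r 0.10064137135216324 th 82.33116607771247
scene campos [ 1.56500815 -0.95887107  1.36499167]
((274.00689697265625, 210.8701629638672), (58.29856872558594, 81.63884735107422), 90.1438217163086)
C [ 0.54288359 -0.06470224] r 0.1465548469326947 enc 0.543664813041687 -0.06381603330373764 0.1520344763994217
refl [0.56460696 0.02077003] 15 r 0.08818964994752412 th 75.73980967701077
```

```bash
python3 - <<'E'
from h import *
for n,(u,v) in(("top",(250,213)),("scene",(296,196))):
    im=cv2.imread(f"pics/{n}0.png")[:,:,::-1].copy()
    h=cv2.cvtColor(im,cv2.COLOR_RGB2HSV);print(h[v-5:v+6:5,u-8:u+9:2].tolist())
E
sed -i 's/(5,190,130),(14,255,255)/(4,170,130),(16,255,255)/' h.py
python3 - <<'E'
from h import *
C=np.array([.544,-.0645])
for n in("top","scene"):
    im=cv2.imread(f"pics/{n}0.png")[:,:,::-1].copy();c=cam(n)
    p,a=orange(im,c,C);print("refl",p,a,"r",np.linalg.norm(p-C),"th",np.degrees(np.arctan2(*(p-C)[::-1])))
E
```

```text
[[[30, 6, 84], [38, 15, 134], [11, 83, 169], [12, 174, 212], [12, 175, 220], [8, 132, 178], [145, 67, 111], [109, 177, 117], [109, 187, 117]], [[43, 14, 131], [12, 133, 202], [13, 189, 232], [14, 189, 232], [14, 187, 233], [13, 187, 233], [13, 189, 231], [11, 113, 169], [36, 10, 132]], [[50, 12, 131], [27, 17, 137], [11, 108, 149], [12, 185, 201], [12, 188, 214], [12, 182, 196], [8, 133, 109], [103, 26, 69], [99, 21, 86]]]
[[[60, 4, 60], [45, 6, 90], [79, 16, 129], [14, 52, 141], [14, 75, 150], [104, 47, 70], [173, 38, 27], [42, 26, 49], [66, 33, 39]], [[21, 105, 243], [17, 109, 223], [15, 248, 248], [15, 244, 243], [15, 244, 242], [15, 245, 244], [13, 255, 227], [75, 8, 133], [150, 7, 35]], [[40, 6, 127], [48, 10, 132], [25, 12, 127], [95, 24, 64], [95, 29, 52], [102, 59, 56], [72, 24, 54], [23, 13, 77], [38, 8, 129]]]
refl [0.55380231 0.02670316] 90 r 0.09172841226425027 th 83.8655300260975
refl [0.55511412 0.02551186] 62 r 0.09069541574947423 th 82.96109030036264
```

The wheel centre is about (0.544, -0.0645). The reflector is at about 83.5°, so the bare spokes are at -36.5° and 203.5°. I'll shut the fingers and move to above the window at -70°.

Request:
apply_moves --commands '[[[0.009,0.014,0,0,0,0],[0.019,0.029,0,0,0,0],[0.02,0.031,0,0,0,0],[0.02,0.031,0,0,0,0],[0.02,0.031,0,0,0,0],[0.02,0.031,0,0,0,0],[0.02,0.031,0,0,0,0],[0.02,0.031,0,0,0,0],[0.02,0.031,0,0,0,0],[0.02,0.031,0,0,0,0]]]' --fingers 1 --grip_force 20

```text
t: 0.93
ee_pos: [0.4178, -0.3574, 0.2412]
tcp_rot: [[0.411, -0.0, 0.912], [-0.912, 0.0, 0.411], [-0.0, -1.0, -0.0]]
ft_force: [0.5, -0.4, 0.2]
gripper_width: 0.0285
```

Request:
apply_moves --commands '[[[0.02,0.031,0,0,0,0],[0.02,0.031,0,0,0,0],[0.02,0.031,0,0,0,0],[0.02,0.031,0,0,0,0],[0.02,0.031,0,0,0,0],[0.02,0.031,0,0,0,0],[0.02,0.031,0,0,0,0],[0.02,0.031,0,0,0,0],[0.02,0.031,0,0,0,0],[0.007,0.014,0,0,0,0]]]'

```text
t: 1.77
ee_pos: [0.5681, -0.1196, 0.2412]
tcp_rot: [[0.416, 0.001, 0.909], [-0.909, 0.003, 0.416], [-0.002, -1.0, 0.002]]
ft_force: [0.2, 0.1, 0.7]
gripper_width: 0.0004
```

Request:
apply_moves --commands '[[[0,0,0,0,0,0],[0,0,0,0,0,0],[0,0,0,0,0,0]]]'

```text
t: 2.02
ee_pos: [0.5657, -0.1276, 0.241]
tcp_rot: [[0.408, -0.001, 0.913], [-0.913, -0.001, 0.408], [0.001, -1.0, -0.002]]
ft_force: [-0.2, -0.5, -0.2]
gripper_width: 0.0006
```

Request:
apply_moves --commands '[[[0,0.0025,-0.02,0,0,0],[0,0,-0.025,0,0,0],[0,0,-0.025,0,0,0],[0,0,-0.025,0,0,0],[0,0,-0.02,0,0,0],[0,0,-0.015,0,0,0],[0,0,-0.012,0,0,0],[0,0,-0.007,0,0,0],[0,0,0,0,0,0],[0,0,0,0,0,0]]]'

```text
t: 2.85
ee_pos: [0.5669, -0.1239, 0.1225]
tcp_rot: [[0.41, 0.001, 0.912], [-0.912, -0.0, 0.41], [0.0, -1.0, 0.0]]
ft_force: [1.3, -0.4, 0.2]
gripper_width: -0.0001
```

Run:
```python
from h import *
C=np.array([.544,-.0645]); s=robot.sense(); print(s['ee_pos'],s['ft_force'],s['t'])
L=[]
for n in("top","scene"):
    im=robot.capture(n);c=cam(n);p,a=orange(im,c,C)
    if p is not None: print(n,a,"r",np.linalg.norm(p-C),"th",np.degrees(np.arctan2(*(p-C)[::-1])))
    u,v=proj(c,[[.544,-.0645,.12]])[0].astype(int)
    L.append(cv2.resize(im[v-70:v+70,u-70:u+70],(400,400),interpolation=cv2.INTER_CUBIC))
cv2.imwrite("pics/a.png",np.hstack(L)[:,:,::-1])
```

```text
[ 0.5669063  -0.12394843  0.12250478] [ 1.28805531 -0.38100359  0.19789817] 2.85
top 90 r 0.09172841226425027 th 83.8655300260975
scene 63 r 0.09051797273320997 th 82.78137137152402
```

View pics/a.png

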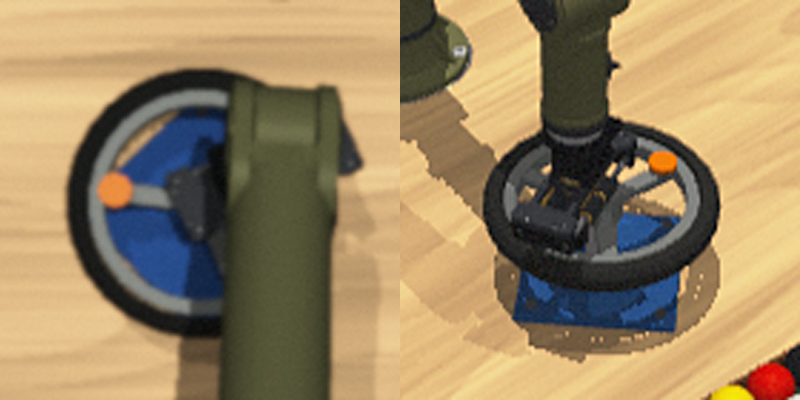

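The fingers are in the window (left crop: hand at (200,200), reflector at (115,190)) and nothing is touching, since the reflector angle hasn't changed. Next I'll work out the push arc.

Run:
```python
import numpy as np
inc=[1,2,3,3,3,3,3.5,4,4.5,5, 5.5,6,6.5,7,7.5,8,8.5,9,9,9, 6,3,1,0]
z=[0]*20+[8,30,35,7]
a=-69.; L=[];s=a
C=np.array([0,0.])
P=lambda a:.064*np.array([np.cos(np.radians(a)),np.sin(np.radians(a))])
cum=P(a)
for d,h in zip(inc,z):
    a+=d; r=np.round((P(a)-cum)/.8,4); cum=cum+r*.8
    L.append([*map(float,r),round(h/800,4),0,0,round(min(d,7)/120,3) if h==0 else 0])
print(L[:10]);print(L[10:20]);print(L[20:],a)
```

```text
[[0.0013, 0.0005, 0.0, 0, 0, 0.008], [0.0026, 0.0011, 0.0, 0, 0, 0.017], [0.0037, 0.0018, 0.0, 0, 0, 0.025], [0.0037, 0.002, 0.0, 0, 0, 0.025], [0.0036, 0.0022, 0.0, 0, 0, 0.025], [0.0035, 0.0024, 0.0, 0, 0, 0.025], [0.0038, 0.003, 0.0, 0, 0, 0.029], [0.0042, 0.0037, 0.0, 0, 0, 0.033], [0.0044, 0.0045, 0.0, 0, 0, 0.037], [0.0044, 0.0053, 0.0, 0, 0, 0.042]]
[[0.0043, 0.0064, 0.0, 0, 0, 0.046], [0.004, 0.0073, 0.0, 0, 0, 0.05], [0.0035, 0.0084, 0.0, 0, 0, 0.054], [0.0026, 0.0095, 0.0, 0, 0, 0.058], [0.0015, 0.0103, 0.0, 0, 0, 0.058], [0.0001, 0.0112, 0.0, 0, 0, 0.058], [-0.0016, 0.0117, 0.0, 0, 0, 0.058], [-0.0036, 0.0121, 0.0, 0, 0, 0.058], [-0.0054, 0.0113, 0.0, 0, 0, 0.058], [-0.0071, 0.0103, 0.0, 0, 0, 0.058]]
[[-0.0056, 0.0063, 0.01, 0, 0, 0], [-0.003, 0.0028, 0.0375, 0, 0, 0], [-0.0011, 0.001, 0.0437, 0, 0, 0], [0.0, -0.0, 0.0088, 0, 0, 0]] 49.0
```

Request:
apply_moves --commands '[[[0.0013,0.0005,0,0,0,0.008],[0.0026,0.0011,0,0,0,0.017],[0.0037,0.0018,0,0,0,0.025],[0.0037,0.002,0,0,0,0.025],[0.0036,0.0022,0,0,0,0.025],[0.0035,0.0024,0,0,0,0.025],[0.0038,0.003,0,0,0,0.029],[0.0042,0.0037,0,0,0,0.033],[0.0044,0.0045,0,0,0,0.037],[0.0044,0.0053,0,0,0,0.042]]]'

```text
t: 3.78
ee_pos: [0.5955, -0.1026, 0.1228]
tcp_rot: [[0.833, 0.001, 0.553], [-0.553, -0.001, 0.833], [0.001, -1.0, 0.0]]
ft_force: [-0.6, 0.3, -0.4]
gripper_width: 0.0006
```

Request:
apply_moves --commands '[[[0.0043,0.0064,0,0,0,0.046],[0.004,0.0073,0,0,0,0.05],[0.0035,0.0084,0,0,0,0.054],[0.0026,0.0095,0,0,0,0.058],[0.0015,0.0103,0,0,0,0.058],[0.0001,0.0112,0,0,0,0.058],[-0.0016,0.0117,0,0,0,0.058],[-0.0036,0.0121,0,0,0,0.058],[-0.0054,0.0113,0,0,0,0.058],[-0.0071,0.0103,0,0,0,0.058]]]'

```text
t: 4.62
ee_pos: [0.594, -0.0229, 0.1228]
tcp_rot: [[0.836, 0.002, -0.549], [0.549, 0.0, 0.836], [0.001, -1.0, -0.001]]
ft_force: [-0.2, -0.0, 0.4]
gripper_width: 0.0004
```

Request:
apply_moves --commands '[[[-0.0056,0.0063,0.01,0,0,0],[-0.003,0.0028,0.0375,0,0,0],[-0.0011,0.001,0.0437,0,0,0],[0,0,0.009,0,0,0]]]'

```text
t: 4.95
ee_pos: [0.5885, -0.0146, 0.2088]
tcp_rot: [[0.841, 0.009, -0.541], [0.541, -0.001, 0.841], [0.007, -1.0, -0.006]]
ft_force: [1.3, 0.8, 0.5]
gripper_width: 0.0005
```

```bash
cat > meas.py <<'E'
from h import *
import json,os
C=np.array([.544,-.0645])
def meas(log="log.json"):
    D=json.load(open(log)) if os.path.exists(log) else []
    for n in("top","scene"):
        t=float(robot.sense()['t']); im=robot.capture(n); p,a=orange(im,cam(n),C)
        if p is None: print(n,"none");continue
        r=float(np.linalg.norm(p-C)); th=float(np.arctan2(*(p-C)[::-1])); ok=bool(a>30 and abs(r-.0915)<.006)
        print(n,"t %.3f a %d r %.4f th %.1f"%(t,a,r,np.degrees(th)),ok)
        if ok: D.append([t,th,n])
    json.dump(D,open(log,"w"))
E
python3 - <<'E'
from meas import *
s=robot.sense();print(s['t'],s['ee_pos'],s['ft_force'],s['q'])
meas()
E
```

```text
4.95 [ 0.58850698 -0.01456464  0.20883699] [1.32205964 0.76900921 0.46869689] [ 37.41397111  16.76997412 -45.88570695  93.92028618  12.5604749
  74.08044786  22.11011648]
top t 4.950 a 97 r 0.0917 th -141.2 True
scene t 5.000 a 64 r 0.0924 th -133.6 True
```

Request:
apply_moves --commands '[[[0.012,-0.013,-0.003,0,0,0],[0.017,-0.018,-0.005,0,0,0],[0.017,-0.018,-0.003,0,0,0],[0.013,-0.013,0,0,0,0]]]'

```text
t: 5.38
ee_pos: [0.6329, -0.0684, 0.1904]
tcp_rot: [[0.842, -0.004, -0.54], [0.54, -0.001, 0.842], [-0.004, -1.0, 0.001]]
ft_force: [-0.2, -0.4, -0.0]
gripper_width: 0.0007
```

```bash
cat > plan.py <<'E'
from meas import *
from scipy.optimize import least_squares
from scipy.integrate import solve_ivp
import sys
def fit():
    D=json.load(open("log.json")); t=np.array([d[0] for d in D]); th=np.array([d[1] for d in D])
    th=th+np.where([d[2]=="top" for d in D],-.008,.008)
    t0=t[0]
    def model(p,tt):
        I=.0112*p[2]; k=.0002/I; c=.0015/.0002; tau=tt-t0   # w'=-k(w+c)
        ts=np.log((p[1]+c)/c)/k; tau=np.minimum(tau,ts)
        return p[0]+(p[1]+c)*(1-np.exp(-k*tau))/k-c*tau
    def f(p):
        e=th-model(p,t); return np.r_[((e+np.pi)%(2*np.pi)-np.pi)/.012,(p[2]-1)/.15]
    s=least_squares(f,[th[0],2.,1.])
    dt=.01; T=t[-1]; w=(model(s.x,np.array([T+dt]))-model(s.x,np.array([T])))[0]/dt
    print("fit",s.x,"res deg",np.degrees(f(s.x)[:-1]*.012).round(1),"w now %.2f"%w)
    return lambda tt:model(s.x,np.atleast_1d(tt))
def plan(cmd,n=10,R=.092,lead=.0,maxstep=.032):
    """rows from commanded xy so that TCP is over the reflector at each row end"""
    th=fit(); t=robot.sense()['t']; cum=np.array(cmd,float); L=[];E=[]
    for i in range(n):
        a=th(t+(i+1)/12+lead)[0]; g=C+R*np.array([np.cos(a),np.sin(a)])
        d=g-cum; m=np.linalg.norm(d); d*=min(1,maxstep/max(m,1e-9)); r=np.round(d/.8,3); cum=cum+r*.8
        L.append([*map(float,r),0,0,0,0]);E.append(round(1e3*float(np.linalg.norm(g-cum))))
    print("t",t,"ee",robot.sense()['ee_pos'].round(4),"refl now",np.degrees(th(t)[0])%360); print(L); print("err mm",E,"cmd end",cum.round(4).tolist())
E
python3 - <<'E'
from plan import *
meas(); p=robot.sense()['ee_pos']; plan(p[:2])
E
```

```text
top t 5.383 a 18 r 0.1024 th -91.0 False
scene t 5.433 a 67 r 0.0935 th -86.4 True
fit [-2.44988169  2.01175671  0.99242811] res deg [-1.3  1.5 -0.2] w now 1.93
t 5.4833 ee [ 0.6334 -0.0694  0.1904] refl now 279.7130123701812
[[-0.023, -0.032, 0, 0, 0, 0], [-0.019, -0.035, 0, 0, 0, 0], [-0.001, -0.019, 0, 0, 0, 0], [0.014, 0.012, 0, 0, 0, 0], [0.011, 0.014, 0, 0, 0, 0], [0.009, 0.015, 0, 0, 0, 0], [0.007, 0.016, 0, 0, 0, 0], [0.004, 0.017, 0, 0, 0, 0], [0.001, 0.017, 0, 0, 0, 0], [-0.001, 0.017, 0, 0, 0, 0]]
err mm [70, 26, 0, 0, 0, 0, 0, 0, 0, 0] cmd end [0.635, -0.0518]
```

Request:
apply_moves --commands '[[[-0.004,-0.013,0,0,0,0],[-0.005,-0.018,0,0,0,0],[-0.005,-0.018,0,0,0,0],[-0.004,-0.011,0,0,0,0],[0,0,0,0,0,0],[0.009,0.015,0,0,0,0],[0.007,0.016,0,0,0,0],[0.004,0.017,0,0,0,0],[0.001,0.017,0,0,0,0],[-0.001,0.017,0,0,0,0]]]'

```text
t: 6.32
ee_pos: [0.6348, -0.0437, 0.1935]
tcp_rot: [[0.838, 0.0, -0.545], [0.545, 0.001, 0.838], [0.001, -1.0, 0.001]]
ft_force: [0.6, 0.4, -0.4]
gripper_width: 0.0006
```

```bash
sed -i 's/def meas(log="log.json"):/def meas(log="log.json",cams=("top","scene"),save=None):/; s/for n in("top","scene"):/for n in cams:/; s/; p,a=orange(im/\n        if save: cv2.imwrite(save,cv2.resize(im[150:260,215:335],(600,550))[:,:,::-1])\n        p,a=orange(im/' meas.py
python3 - <<'E'
from plan import *
meas(cams=("scene",),save="pics/f1.png"); p=robot.sense()['ee_pos']; plan([.635,-.0518])
E
```

```text
scene t 6.317 a 21 r 0.1020 th 6.0 False
fit [-2.44988169  2.01175671  0.99242811] res deg [-1.3  1.5 -0.2] w now 1.93
t 6.3667 ee [ 0.6343 -0.0398  0.1937] refl now 13.17075863998769
[[-0.007, 0.026, 0, 0, 0, 0], [-0.007, 0.016, 0, 0, 0, 0], [-0.009, 0.013, 0, 0, 0, 0], [-0.012, 0.013, 0, 0, 0, 0], [-0.012, 0.01, 0, 0, 0, 0], [-0.014, 0.008, 0, 0, 0, 0], [-0.015, 0.007, 0, 0, 0, 0], [-0.015, 0.004, 0, 0, 0, 0], [-0.016, 0.002, 0, 0, 0, 0], [-0.016, -0.0, 0, 0, 0, 0]]
err mm [0, 0, 0, 1, 0, 0, 0, 0, 0, 0] cmd end [0.5366, 0.0274]
```

View pics/f1.png

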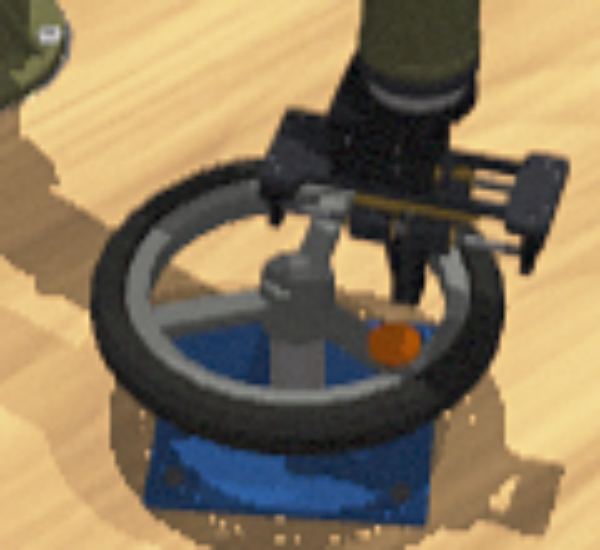

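The reflector is visible at crop (393,343), just under the fingers but in the hand's shadow, so I'll relax the brightness threshold and use this picture.

```bash
sed -i 's/(4,170,130)/(3,170,60)/' h.py
python3 - <<'E'
from plan import *
im=np.zeros((420,560,3),np.uint8); im[150:260,215:335]=cv2.resize(cv2.imread("pics/f1.png"),(120,110),interpolation=cv2.INTER_AREA)[:,:,::-1]
p,a=orange(im,cam("scene"),C); th=float(np.arctan2(*(p-C)[::-1])); print(a,np.linalg.norm(p-C),np.degrees(th))
D=json.load(open("log.json")); D.append([6.317,th,"scene"]); json.dump(D,open("log.json","w"))
plan([.6347,-.0478])
E
```

```text
69 0.09458793896519832 1.8679409511542684
fit [-2.44174281  1.95975069  0.82525458] res deg [-1.8  1.2  1.  -0.4] w now 1.68
t 6.3667 ee [ 0.6343 -0.0398  0.1937] refl now 7.523236320620687
[[-0.003, 0.01, 0, 0, 0, 0], [-0.005, 0.015, 0, 0, 0, 0], [-0.007, 0.014, 0, 0, 0, 0], [-0.009, 0.012, 0, 0, 0, 0], [-0.01, 0.012, 0, 0, 0, 0], [-0.012, 0.009, 0, 0, 0, 0], [-0.013, 0.008, 0, 0, 0, 0], [-0.013, 0.006, 0, 0, 0, 0], [-0.014, 0.005, 0, 0, 0, 0], [-0.014, 0.002, 0, 0, 0, 0]]
err mm [0, 0, 0, 0, 0, 0, 0, 0, 0, 0] cmd end [0.5547, 0.0266]
```

Request:
apply_moves --commands '[[[-0.003,0.01,0,0,0,0],[-0.005,0.015,0,0,0,0],[-0.007,0.014,0,0,0,0],[-0.009,0.012,0,0,0,0],[-0.01,0.012,0,0,0,0],[-0.012,0.009,0,0,0,0],[-0.013,0.008,0,0,0,0],[-0.013,0.006,0,0,0,0],[-0.014,0.005,0,0,0,0],[-0.014,0.002,0,0,0,0]]]'

```text
t: 7.2
ee_pos: [0.5532, 0.0276, 0.1935]
tcp_rot: [[0.84, 0.0, -0.543], [0.543, -0.0, 0.84], [-0.0, -1.0, -0.0]]
ft_force: [0.4, -0.2, 0.3]
gripper_width: 0.0004
```

Run:
```python
from plan import *
meas(cams=("scene",),save="pics/f2.png"); plan([.5547,.0266])
```

```text
scene t 7.200 a 63 r 0.0886 th 85.1 True
fit [-2.44153259  1.94786842  0.93336491] res deg [-1.8  1.2  1.2 -0.8  0.2] w now 1.55
t 7.25 ee [0.5513 0.0279 0.1934] refl now 89.80538340300492
[[-0.028, 0.0, 0, 0, 0, 0], [-0.014, -0.002, 0, 0, 0, 0], [-0.014, -0.005, 0, 0, 0, 0], [-0.013, -0.006, 0, 0, 0, 0], [-0.012, -0.008, 0, 0, 0, 0], [-0.01, -0.008, 0, 0, 0, 0], [-0.01, -0.01, 0, 0, 0, 0], [-0.008, -0.011, 0, 0, 0, 0], [-0.007, -0.012, 0, 0, 0, 0], [-0.005, -0.012, 0, 0, 0, 0]]
err mm [0, 0, 0, 0, 1, 0, 0, 0, 0, 1] cmd end [0.4579, -0.0326]
```

Request:
apply_moves --commands '[[[-0.022,0,0,0,0,0],[-0.02,-0.002,0,0,0,0],[-0.014,-0.005,0,0,0,0],[-0.013,-0.006,0,0,0,0],[-0.012,-0.008,0,0,0,0],[-0.01,-0.008,0,0,0,0],[-0.01,-0.01,0,0,0,0],[-0.008,-0.011,0,0,0,0],[-0.007,-0.012,0,0,0,0],[-0.005,-0.012,0,0,0,0]]]'

```text
t: 8.08
ee_pos: [0.4569, -0.033, 0.1935]
tcp_rot: [[0.84, 0.0, -0.542], [0.542, -0.001, 0.84], [-0.0, -1.0, -0.001]]
ft_force: [-0.2, 0.1, 0.5]
gripper_width: 0.0007
```

Run:
```python
from plan import *
meas(cams=("scene",),save="pics/f3.png"); plan([.4579,-.0326])
```

```text
scene t 8.083 a 65 r 0.0885 th 162.7 True
fit [-2.43963733  1.92798909  1.06672453] res deg [-1.9  1.1  1.5 -0.5 -0.6  0.4] w now 1.45
t 8.1333 ee [ 0.4563 -0.0353  0.1934] refl now 166.8504730815108
[[-0.007, -0.027, 0, 0, 0, 0], [-0.0, -0.014, 0, 0, 0, 0], [0.001, -0.013, 0, 0, 0, 0], [0.002, -0.013, 0, 0, 0, 0], [0.004, -0.013, 0, 0, 0, 0], [0.005, -0.012, 0, 0, 0, 0], [0.007, -0.011, 0, 0, 0, 0], [0.007, -0.011, 0, 0, 0, 0], [0.009, -0.009, 0, 0, 0, 0], [0.01, -0.008, 0, 0, 0, 0]]
err mm [0, 0, 0, 0, 0, 0, 0, 0, 0, 0] cmd end [0.4883, -0.1374]
```

Request:
apply_moves --commands '[[[-0.005,-0.022,0,0,0,0],[-0.002,-0.019,0,0,0,0],[0.001,-0.013,0,0,0,0],[0.002,-0.013,0,0,0,0],[0.004,-0.013,0,0,0,0],[0.005,-0.012,0,0,0,0],[0.007,-0.011,0,0,0,0],[0.007,-0.011,0,0,0,0],[0.009,-0.009,0,0,0,0],[0.01,-0.008,0,0,0,0]]]'

```text
t: 8.97
ee_pos: [0.4889, -0.1379, 0.1933]
tcp_rot: [[0.84, 0.0, -0.542], [0.542, 0.0, 0.84], [0.0, -1.0, 0.0]]
ft_force: [0.3, -0.0, -0.2]
gripper_width: 0.0003
```

Run:
```python
from plan import *
meas(cams=("scene",),save="pics/f4.png"); plan([.4883,-.1374])
```

```text
scene t 8.967 a 69 r 0.0921 th -129.2 True
fit [-2.44089958  1.93542319  1.02757061] res deg [-1.9  1.2  1.4 -0.7 -0.6  0.8 -0.2] w now 1.30
t 9.0167 ee [ 0.4903 -0.1391  0.1934] refl now 235.22244649139648
[[0.015, -0.01, 0, 0, 0, 0], [0.01, -0.005, 0, 0, 0, 0], [0.012, -0.004, 0, 0, 0, 0], [0.011, -0.003, 0, 0, 0, 0], [0.012, -0.001, 0, 0, 0, 0], [0.012, -0.001, 0, 0, 0, 0], [0.011, 0.001, 0, 0, 0, 0], [0.012, 0.002, 0, 0, 0, 0], [0.011, 0.003, 0, 0, 0, 0], [0.01, 0.004, 0, 0, 0, 0]]
err mm [0, 0, 0, 0, 0, 0, 0, 0, 0, 0] cmd end [0.5811, -0.1486]
```

Request:
apply_moves --commands '[[[0.015,-0.01,0,0,0,0],[0.01,-0.005,0,0,0,0],[0.012,-0.004,0,0,0,0],[0.011,-0.003,0,0,0,0],[0.012,-0.001,0,0,0,0],[0.012,-0.001,0,0,0,0],[0.011,0.001,0,0,0,0],[0.012,0.002,0,0,0,0],[0.011,0.003,0,0,0,0],[0.01,0.004,0,0,0,0]]]'

```text
t: 9.85
ee_pos: [0.5819, -0.1479, 0.1934]
tcp_rot: [[0.84, 0.0, -0.543], [0.543, 0.0, 0.84], [0.0, -1.0, 0.0]]
ft_force: [0.8, -0.5, -0.8]
gripper_width: 0.0003
```

Run:
```python
from plan import *
meas(cams=("scene",),save="pics/f5.png"); plan([.5811,-.1486])
```

```text
scene t 9.850 a 70 r 0.0958 th -71.8 True
fit [-2.44713429  1.96095501  0.93511684] res deg [-1.5  1.5  1.2 -1.5 -1.2  1.1  1.6 -1.2] w now 1.12
t 9.9 ee [ 0.5832 -0.1465  0.1935] refl now 293.02832919249704
[[0.008, 0.004, 0, 0, 0, 0], [0.009, 0.005, 0, 0, 0, 0], [0.008, 0.006, 0, 0, 0, 0], [0.008, 0.007, 0, 0, 0, 0], [0.007, 0.007, 0, 0, 0, 0], [0.006, 0.008, 0, 0, 0, 0], [0.006, 0.008, 0, 0, 0, 0], [0.004, 0.008, 0, 0, 0, 0], [0.004, 0.009, 0, 0, 0, 0], [0.003, 0.009, 0, 0, 0, 0]]
err mm [0, 0, 0, 0, 0, 0, 0, 0, 0, 0] cmd end [0.6315, -0.0918]
```

Request:
apply_moves --commands '[[[0.008,0.004,0,0,0,0],[0.009,0.005,0,0,0,0],[0.008,0.006,0,0,0,0],[0.008,0.007,0,0,0,0],[0.007,0.007,0,0,0,0],[0.006,0.008,0,0,0,0],[0.006,0.008,0,0,0,0],[0.004,0.008,0,0,0,0],[0.004,0.009,0,0,0,0],[0.003,0.009,0,0,0,0]]]'

```text
t: 10.73
ee_pos: [0.6316, -0.0907, 0.1934]
tcp_rot: [[0.84, 0.0, -0.543], [0.543, 0.0, 0.84], [0.0, -1.0, 0.0]]
ft_force: [0.3, -0.5, -0.3]
gripper_width: 0.0004
```

Run:
```python
from plan import *
meas(cams=("scene",),save="pics/f6.png"); plan([.6315,-.0918])
```

```text
scene t 10.733 a 66 r 0.0950 th -23.4 True
fit [-2.45436765  1.98395275  0.8761225 ] res deg [-1.1  1.8  1.  -2.2 -2.   0.8  2.3  0.9 -1.6] w now 0.93
t 10.7833 ee [ 0.6319 -0.0883  0.1935] refl now 341.27640395013896
[[0.002, 0.006, 0, 0, 0, 0], [0.002, 0.008, 0, 0, 0, 0], [0.001, 0.008, 0, 0, 0, 0], [0.001, 0.009, 0, 0, 0, 0], [-0.0, 0.008, 0, 0, 0, 0], [-0.001, 0.008, 0, 0, 0, 0], [-0.001, 0.008, 0, 0, 0, 0], [-0.002, 0.007, 0, 0, 0, 0], [-0.002, 0.008, 0, 0, 0, 0], [-0.003, 0.007, 0, 0, 0, 0]]
err mm [0, 0, 0, 0, 0, 0, 0, 0, 0, 0] cmd end [0.6291, -0.0302]
```

Request:
apply_moves --commands '[[[0.002,0.006,0,0,0,0],[0.002,0.008,0,0,0,0],[0.001,0.008,0,0,0,0],[0.001,0.009,0,0,0,0],[0,0.008,0,0,0,0],[-0.001,0.008,0,0,0,0],[-0.001,0.008,0,0,0,0],[-0.002,0.007,0,0,0,0],[-0.002,0.008,0,0,0,0],[-0.003,0.007,0,0,0,0]]]'

```text
t: 11.62
ee_pos: [0.6287, -0.0292, 0.1935]
tcp_rot: [[0.84, 0.0, -0.543], [0.543, 0.0, 0.84], [0.0, -1.0, 0.0]]
ft_force: [-0.2, -0.2, -0.4]
gripper_width: 0.0008
```

Run:
```python
from plan import *
meas(cams=("scene",),save="pics/f7.png"); plan([.6291,-.0302])
```

```text
scene t 11.617 a 67 r 0.0933 th 18.2 True
fit [-2.45850722  1.99468713  0.85453484] res deg [-0.8  2.   1.  -2.5 -2.4  0.5  2.3  1.4 -0.4 -1.1] w now 0.76
t 11.6667 ee [ 0.6282 -0.0275  0.1936] refl now 21.929175668271796
[[-0.003, 0.007, 0, 0, 0, 0], [-0.003, 0.006, 0, 0, 0, 0], [-0.003, 0.006, 0, 0, 0, 0], [-0.004, 0.005, 0, 0, 0, 0], [-0.004, 0.006, 0, 0, 0, 0], [-0.004, 0.004, 0, 0, 0, 0], [-0.005, 0.005, 0, 0, 0, 0], [-0.004, 0.004, 0, 0, 0, 0], [-0.005, 0.004, 0, 0, 0, 0], [-0.004, 0.004, 0, 0, 0, 0]]
err mm [0, 0, 0, 0, 0, 0, 0, 0, 0, 0] cmd end [0.5979, 0.0106]
```

View pics/f7.png

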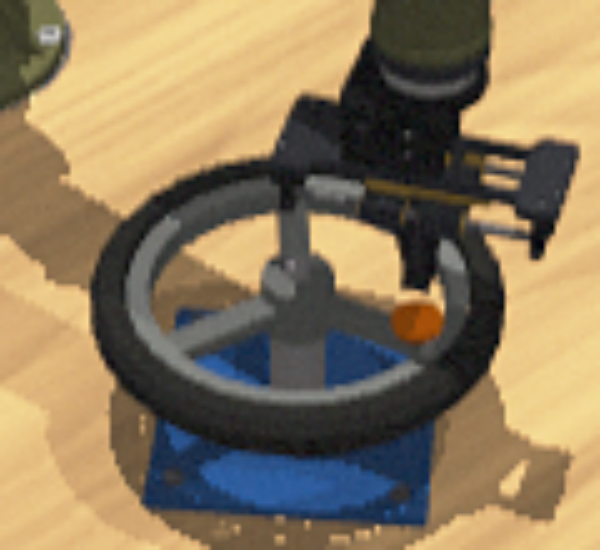

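The fingertips at crop (415,280) are directly above the reflector at (417,322). I'll follow for one more stretch, then lift clear.

Request:
apply_moves --commands '[[[-0.003,0.007,0,0,0,0],[-0.003,0.006,0,0,0,0],[-0.003,0.006,0,0,0,0],[-0.004,0.005,0,0,0,0],[-0.004,0.006,0,0,0,0],[-0.004,0.004,0,0,0,0],[-0.005,0.005,0,0,0,0],[-0.004,0.004,0,0,0,0],[-0.005,0.004,0,0,0,0],[-0.004,0.004,0,0,0,0]]]'

```text
t: 12.5
ee_pos: [0.5973, 0.0111, 0.1934]
tcp_rot: [[0.84, -0.0, -0.543], [0.543, -0.0, 0.84], [-0.0, -1.0, -0.0]]
ft_force: [-0.1, -0.3, 0.1]
gripper_width: 0.0006
```

Request:
apply_moves --commands '[[[0,0,0.01,0,0,0],[0,0,0.02,0,0,0],[0,0,0.025,0,0,0],[0,0,0.025,0,0,0],[0,0,0.025,0,0,0],[0,0,0.02,0,0,0],[0,0,0.01,0,0,0],[0,0,0,0,0,0],[0,0,0,0,0,0],[0,0,0,0,0,0]]]'

```text
t: 13.33
ee_pos: [0.5972, 0.0107, 0.3003]
tcp_rot: [[0.84, -0.002, -0.543], [0.543, -0.0, 0.84], [-0.001, -1.0, 0.001]]
ft_force: [-0.1, 0.4, -0.3]
gripper_width: 0.0003
```

Run:
```python
from plan import *
meas(cams=("scene",)); fit(); print(robot.sense()['ee_pos'])
```

```text
scene t 13.333 a 65 r 0.0891 th 83.0 True
fit [-2.45386126  1.98527284  0.87020638] res deg [-1.1  1.8  1.  -2.2 -2.   0.9  2.5  1.4 -0.9 -2.1  0.8] w now 0.49
[0.59714808 0.01064663 0.30004039]
```

Request:
apply_moves --commands '[[[0,0,0,0,0,0],[0,0,0,0,0,0],[0,0,0,0,0,0],[0,0,0,0,0,0],[0,0,0,0,0,0],[0,0,0,0,0,0],[0,0,0,0,0,0],[0,0,0,0,0,0],[0,0,0,0,0,0],[0,0,0,0,0,0]]]'

```text
t: 14.22
ee_pos: [0.5977, 0.0109, 0.3015]
tcp_rot: [[0.84, 0.0, -0.543], [0.543, -0.0, 0.84], [0.0, -1.0, -0.0]]
ft_force: [-0.5, 0.5, 0.4]
gripper_width: 0.0004
```

Request:
apply_moves --commands '[[[0,0,0,0,0,0],[0,0,0,0,0,0],[0,0,0,0,0,0],[0,0,0,0,0,0],[0,0,0,0,0,0],[0,0,0,0,0,0],[0,0,0,0,0,0],[0,0,0,0,0,0],[0,0,0,0,0,0],[0,0,0,0,0,0]]]'

```text
t: 15.05
ee_pos: [0.5977, 0.0109, 0.3014]
tcp_rot: [[0.84, -0.0, -0.543], [0.543, 0.0, 0.84], [0.0, -1.0, 0.0]]
ft_force: [0.3, -0.4, 0.5]
gripper_width: 0.0003
```

Request:
apply_moves --commands '[[[0,0,0,0,0,0],[0,0,0,0,0,0],[0,0,0,0,0,0],[0,0,0,0,0,0],[0,0,0,0,0,0],[0,0,0,0,0,0],[0,0,0,0,0,0],[0,0,0,0,0,0],[0,0,0,0,0,0],[0,0,0,0,0,0]]]'

```text
t: 15.88
ee_pos: [0.5977, 0.0109, 0.3015]
tcp_rot: [[0.84, 0.0, -0.543], [0.543, -0.0, 0.84], [0.0, -1.0, -0.0]]
ft_force: [-0.0, 0.7, -0.6]
gripper_width: 0.0004
```

Request:
apply_moves --commands '[[[0,0,0,0,0,0],[0,0,0,0,0,0],[0,0,0,0,0,0],[0,0,0,0,0,0],[0,0,0,0,0,0],[0,0,0,0,0,0],[0,0,0,0,0,0],[0,0,0,0,0,0],[0,0,0,0,0,0],[0,0,0,0,0,0]]]'

```text
t: 16.72
ee_pos: [0.5977, 0.0109, 0.3014]
tcp_rot: [[0.84, 0.0, -0.543], [0.543, 0.0, 0.84], [0.0, -1.0, 0.0]]
ft_force: [-0.0, 0.0, 0.3]
gripper_width: 0.0
```

Request:
apply_moves --commands '[[[0,0,0,0,0,0],[0,0,0,0,0,0],[0,0,0,0,0,0],[0,0,0,0,0,0],[0,0,0,0,0,0],[0,0,0,0,0,0],[0,0,0,0,0,0],[0,0,0,0,0,0],[0,0,0,0,0,0],[0,0,0,0,0,0]]]'

```text
t: 17.55
ee_pos: [0.5977, 0.0109, 0.3015]
tcp_rot: [[0.84, 0.0, -0.543], [0.543, 0.0, 0.84], [0.0, -1.0, -0.0]]
ft_force: [-0.0, 0.1, -0.5]
gripper_width: 0.0004
```

Request:
apply_moves --commands '[[[0,0,0,0,0,0],[0,0,0,0,0,0],[0,0,0,0,0,0],[0,0,0,0,0,0],[0,0,0,0,0,0],[0,0,0,0,0,0],[0,0,0,0,0,0],[0,0,0,0,0,0],[0,0,0,0,0,0],[0,0,0,0,0,0]]]'

```text
t: 18.38
ee_pos: [0.5977, 0.0109, 0.3014]
tcp_rot: [[0.84, 0.0, -0.543], [0.543, 0.0, 0.84], [0.0, -1.0, -0.0]]
ft_force: [-0.0, -0.0, 0.3]
gripper_width: 0.0006
```

Run:
```python
from plan import *
meas("end.json")
```

```text
top none
scene t 18.433 a 65 r 0.0889 th 131.2 True
```

Request:
apply_moves --commands '[[[0,0,0,0,0,0],[0,0,0,0,0,0],[0,0,0,0,0,0],[0,0,0,0,0,0],[0,0,0,0,0,0],[0,0,0,0,0,0],[0,0,0,0,0,0],[0,0,0,0,0,0],[0,0,0,0,0,0],[0,0,0,0,0,0]]]'

```text
t: 19.32
ee_pos: [0.5977, 0.0109, 0.3015]
tcp_rot: [[0.84, 0.0, -0.543], [0.543, -0.0, 0.84], [0.0, -1.0, -0.0]]
ft_force: [0.1, -0.3, 0.2]
gripper_width: 0.0004
```

Request:
apply_moves --commands '[[[0,0,0,0,0,0],[0,0,0,0,0,0],[0,0,0,0,0,0],[0,0,0,0,0,0],[0,0,0,0,0,0],[0,0,0,0,0,0],[0,0,0,0,0,0],[0,0,0,0,0,0],[0,0,0,0,0,0],[0,0,0,0,0,0]]]'

```text
t: 20.15
ee_pos: [0.5977, 0.0109, 0.3014]
tcp_rot: [[0.84, 0.0, -0.543], [0.543, 0.0, 0.84], [0.0, -1.0, -0.0]]
ft_force: [0.0, -0.2, 0.8]
gripper_width: 0.0003
```

Run:
```python
from plan import *
meas("end.json"); cv2.imwrite("pics/end.png",robot.capture("scene")[:,:,::-1])
```

```text
top none
scene t 20.200 a 65 r 0.0886 th 131.3 True
```

View pics/end.png

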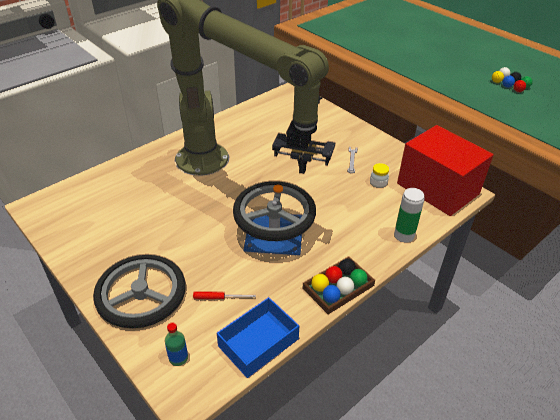

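The wheel is standing still: the reflector reads 131.2° and 131.3° in pictures 1.8 s apart. The hand is clear at about (303,150), and the other objects look where they were.

```bash
python3 -c "
from workcell import robot
print(robot.hand_in())"
```

```text
the job is handed in; nothing more can be done
None
```

The job is done and handed in; the hand-in gives no verdict.

- **Spin:** I pushed one bare spoke anticlockwise with the closed fingers and let go. The fitted speed just after release was about 2.0 rad/s, a little above the 1.8 asked and well under half a turn a second.
- **Following:** I followed the reflector from about t = 6.1 s to 12.5 s, roughly 6.4 s. The tool point was about 5 cm above it, with the fingertips about 3 cm above. The wheel slowed from about 1.8 to 0.6 rad/s in that time. By the fit and the camera checks, the sideways error was about 1 cm or less, and no contact force showed. The start of that stretch is the least certain, because the first picture there caught the reflector in the hand's shadow and I had to re-read it.
- **Final state:** The wheel ran down by itself. Its reflector read 131.2° and 131.3° in pictures 1.8 s apart. The hand was stationary at 0.30 m, clear of the wheel, and the other objects looked undisturbed in the last picture.
- **Checks that disagreed or failed:**
  - The top camera was blocked by the arm at the end, so the standstill check rests on the scene camera alone.
  - The angle fit left errors of about ±2.5° (some 4 mm at the reflector), which fits a small error in my estimate of the wheel's centre.

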